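Scrub out the silted sample jar and put the brush away

ROBOT

A 6-joint arm with a two-finger parallel gripper is mounted at the origin on the work surface. World frame = base frame: x ahead of the robot, y to its left, z up, the work surface at z = 0. Lengths are in m, angles in rad, forces in N, time in s.
With the tool pointing down it reaches from about 0.375 to 0.9 m from the base axis. Payload 3.1 kg.
Tool frame: the origin (TCP) lies between the finger pads; the fingertips stand 8 mm ahead of it and the grasp point (between the pads) lies 11 mm behind it; z points along the fingers, y is the line along which they close (so a half turn about z gives the same grasp; the last joint's range is limited). The gripper opens to 87 mm and grips with 3 to 60 N. Pads are 19 mm wide; open, the fingers measure 117 mm over their backs; the gripper's body (75 mm by 190 mm) begins 51 mm behind the grasp point.
Start: joints at [-1.373, 0.527, 1.433, -0, 1.181, -0.178], TCP at [0.229, -0.581, 0.231] pointing down, gripper open.
Joint ranges: [-3.08, 3.08], [-0.75, 2.2], [0.22, 2.44], [-1.43, 4.57], [0, 2.65], [-2.85, 2.85]. Speed limits (rad/s): [2.79, 2.79, 3.14, 3.14, 3.14, 3.14].

INTERFACE

Orientations are given as a unit quaternion [x, y, z, w].
In Python, from rig import robot gives the robot as it stands.
- The arm moves only by the tool move_arm, never from a script. Its argument "motion" is text: rows parted by semicolons, each of 5 numbers parted by spaces: the opening, from -1 (shut) to 1 (fully open), then the shift along the tool's x, y, z normalised to -1 to 1, where 1 is 0.2 m, then the turn about the tool's z normalised to -1 to 1, where 1 is pi rad. A call has 1 to 12 rows; each row is the pose to reach, as a shift and turn from the pose commanded when the call began, along the tool's axes at that moment, turning the shorter way round; what a row does not reach only later rows make up. A row lasts 1/12 s, in which the tool goes at most 41.7 mm and 7.16 degrees, less where a joint would pass 70% of its speed; a pose out of reach is approached as far as the arm can. A call with a number of a shift or a turn outside -1 to 1 is refused whole. A call with a gripper value outside its range is refused whole. The fingers move at their own pace and stop on an object; "newtons" is the grip in N (left out, the last holds). Time passes only in rows, so rows that repeat a pose let the fingers close. It gives the time, the measured TCP pose, the force, the opening and the grip force at its end, in the units of the state.
- robot.get_obs(): the state, without advancing time (a new reading comes with each control period).
- robot.camera(name): name is "scene" or "side" or "wrist"; returns (picture, depth): 400x640x3 uint8, red, green, blue; 400x640 float32, m along the optical axis (not along the pixel's ray), 0 where there is no reading.
- robot.camera_model(name): a dict with "mtx" (3x3 intrinsics, pixels), "position" and "attitude" of the camera in the world. Camera axes: x right, y down, z forward; pixel columns grow to the right and rows downward; lengths in m; the calibration is good to about 2 mm. A picture is of the moment at which its call begins: read the wrist's pose just before it. camera_model takes no time and is no camera call; for the wrist camera it gives the pose at the moment of the call.
- robot.hand_in(): hands the job in; it is judged then, once.
The state is a dict: "time": time; "q": joint angles; "joint_velocities": joint speeds; "joint_torque": joint torques, N m; "position": TCP position; "tool_rot": TCP orientation; "ft_force": force on the tool from outside, world axes, zero at the start; "moment": the same for the moment, N m; "grip_width": finger opening in m; "grip_force": force on a finger pad.
Only numpy, scipy, OpenCV 4.12 (cv2) and the standard library are available. Lean on these libraries where they do the work, as an engineer would, in place of code of your own. Each camera call takes 0.05 s, during which the arm holds its last target. There are 200 camera calls.

TASK

Take the bottle brush out of the steel rinse cup and scrub out the dirty glass jar (blue collar, brown silt inside): push the brush gently down to the jar's floor three times, drawing it up well over half the jar's depth between the strokes. Then lower the brush head down into the green pot without dropping it and let go, so that it stands there on the pot's floor. Leave the jar and the pot upright where they are, do not tip the rinse cup, and leave the other things on the bench alone.

Things in the scene. Friction and masses are not known exactly. Their poses are not given: they have to be found in the camera images.
- brush: bottle brush, 206 mm long, 90 g, standing head down in the rinse cup; origin at the centre of its flat lower end, z up its shaft. From that end: black-and-white bristle head, 40 mm across, 0 to 86 mm (rigid, bevelled to a 30 mm flat); steel shaft, 8 mm across, 86 to 130 mm; round orange handle, 18 mm across, 130 to 206 mm
- brush_tip (a point): centre of the flat lower end of the bristle head (the brush's origin)
- brush_grip (a point): point on the brush's axis in the orange handle, 182 mm above the lower end and 24 mm below the top: a good place to grip
- rinse_cup: loose round steel cup, outside 62 mm in diameter (68 mm at the foot), 60 mm high, wall 3 mm, inner floor 5 mm above its underside; the brush starts in it. Origin at the centre of its underside, z up
- jar: the dirty jar: loose open round glass jar with brown silt marks inside and a blue collar round its rim, outside 61 mm in diameter (66 mm at the collar), 100 mm high, bore 54 mm, floor 6 mm thick; about 400 g. Origin at the centre of its underside, z up
- jar_in (a point): centre of the dirty jar's inner floor, 6 mm above its underside, z up
- jar_rim (a point): centre of the dirty jar's mouth, 100 mm above its underside
- pot: brush pot: loose heavy dark-green round pot, open at the top, outside 72 mm in diameter (82 mm at the foot), 90 mm high, bore 60 mm, floor 8 mm thick; about 700 g. Origin at the centre of its underside, z up
- pot_in (a point): centre of the pot's inner floor, 8 mm above its underside, z up
- pot_rim (a point): centre of the pot's mouth, 90 mm above its underside
- specimen_jar: bystander: closed glass jar with shells inside and a white lid, 64 mm in diameter, 102 mm high; origin at the centre of its underside
- pen_mug: bystander: blue ceramic mug full of short pens, 84 mm in diameter, handle at its +y, 85 mm high, pens to 112 mm; origin at the centre of its underside
- tank: bystander: square glass box with finds, 110 x 110 x 90 mm, at the left on a sheet of paper; origin at the centre of its underside
- petri: bystander: shallow clear round dish, 90 mm in diameter, 16 mm high, at the right; origin at the centre of its underside
- loupe: bystander: black framed rectangular magnifier lying flat, 75 x 55 x 5 mm with a short handle, on a sheet of paper at the right; origin at the centre of its underside
Mind the look-alikes: they are no part of the job. What is shaped like the jar but purple is not meant.

How it is judged:
By the outcome, as a careful person would: the job done as asked, in the order asked, and still so for the second after the job is handed in, with the robot touching nothing.
It also fails if it takes over 58 s, if anything falls off the work surface, if the arm or the gripper's body presses on something with over 40 N, if the wrist force passes 120 N, or if a joint passes its speed limit or range.

## Working session

There is one attempt and no reset: what is moved stays moved. The work goes in short steps, Python scripts to look and compute and a tool call to move; the robot and the scene stay as the last step left them, time stands still between calls to the robot, and variables do not carry over. Pictures are saved under pics/ and viewed, at most 10 in all, crops included, and the job is handed in when it is done.

Besides the shell and the picture viewer there is one more tool, called after ">>>" as name(argument=value, ...), one argument or row to a line, values as JSON. move_arm: Moves the arm, as the interface text tells. Its arguments: {"type":"object","properties":{"motion":{"type":"string"},"newtons":{"type":"number"}},"required":["motion"]}

```bash
mkdir -p pics
cat > h.py <<'E'
import numpy as np, cv2
from rig import robot
def snap(n):
    m=robot.camera_model(n); p,d=robot.camera(n); return p,d,m
def rot(m):
    a=np.array(m["attitude"],float)
    from scipy.spatial.transform import Rotation as R
    return a if a.shape==(3,3) else R.from_quat(a.ravel()).as_matrix()
def pts(d,m):
    K=np.array(m["mtx"]);v,u=np.mgrid[:d.shape[0],:d.shape[1]]
    c=np.stack([(u-K[0,2])/K[0,0]*d,(v-K[1,2])/K[1,1]*d,d],-1)
    return c@rot(m).T+np.array(m["position"])
def ray(m,u,v,z):
    K=np.array(m["mtx"]);r=rot(m)@np.array([(u-K[0,2])/K[0,0],(v-K[1,2])/K[1,1],1])
    o=np.array(m["position"]);return o+r*(z-o[2])/r[2]
E
python3 - <<'E'
from h import *
import pickle
D={n:snap(n) for n in("scene","side","wrist")}
pickle.dump(D,open("d.pkl","wb"))
for n in D: print(n,D[n][2]["position"],D[n][2]["attitude"],D[n][2]["mtx"])
for n in("scene","side"): cv2.imwrite(f"pics/{n}.png",D[n][0][:,:,::-1])
o=robot.get_obs();print(o["position"],o["tool_rot"],o["time"])
E
```

```text
scene [1.26243555 0.25456095 1.18935404] [ 0.54717202  0.77750133 -0.25056656 -0.18251263] [[470.97248063   0.         320.58632793]
 [  0.         470.97248063 201.16747707]
 [  0.           0.           1.        ]]
side [0.33286271 0.87445637 0.97608182] [-0.11568981  0.91187571 -0.39180557  0.0398366 ] [[371.6483704    0.         327.13381701]
 [  0.         371.6483704  199.39430903]
 [  0.           0.           1.        ]]
wrist [ 0.29896199 -0.55455579  0.38370954] [ 0.81928488 -0.55696495 -0.07678371  0.11254597] [[335.5530431    0.         317.93107791]
 [  0.         335.5530431  197.19123474]
 [  0.           0.           1.        ]]
[ 0.2293081  -0.58080864  0.22979983] [ 9.82401737e-01  1.86778285e-01  2.83034726e-07 -8.36190170e-04] 0.15
```

View pics/scene.png

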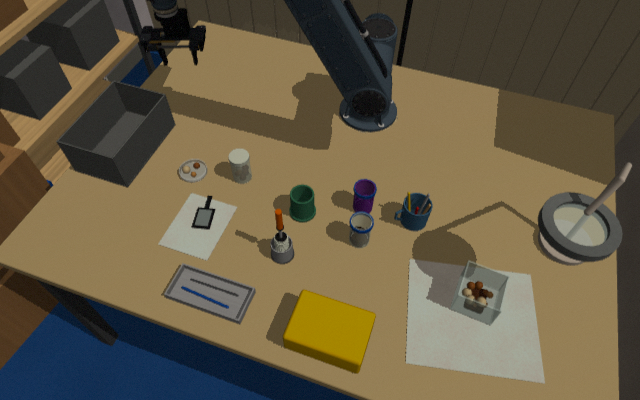

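View pics/side.png

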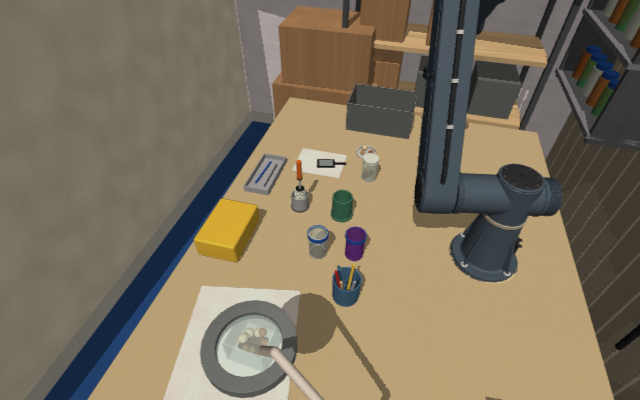

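The scene view shows these candidates:
- **Brush:** orange handle at (279,220), standing in the steel cup at (282,250). It is the only brush; the pens are at (415,208).
- **Jar:** blue collar at (361,222). Look-alikes are the purple jar (365,195), the blue pen mug (415,212) and the white-lidded jar (240,165).
- **Pot:** green, at (302,203).

In the side view the brush is at (299,180), the jar at (318,240), the pot at (342,205) and the purple jar at (355,243).

```bash
cat > m.py <<'E'
from h import *
import pickle
from scipy.optimize import least_squares
D=pickle.load(open("d.pkl","rb"))
B={"scene":{"orange":(270,205,290,240),"blue":(343,208,378,248),"green":(285,182,320,224)},
   "side":{"orange":(290,155,308,186),"blue":(303,222,333,262),"green":(328,188,358,224)}}
H={"orange":(3,20),"blue":(100,125),"green":(60,95)}
def circ(P):
    f=lambda c:np.hypot(P[:,0]-c[0],P[:,1]-c[1])-c[2]
    return least_squares(f,[*np.median(P[:,:2],0),.03],loss="soft_l1",f_scale=.002).x
def tri(a,b):
    A=[];y=[]
    for n,(u,v) in (("scene",a),("side",b)):
        m=D[n][2];o=np.array(m["position"]);d=ray(m,u,v,0)-o;d/=np.linalg.norm(d)
        M=np.eye(3)-np.outer(d,d);A.append(M);y.append(M@o)
    return np.linalg.lstsq(np.vstack(A),np.hstack(y),rcond=None)[0]
C={}
for n in B:
    p,d,m=D[n];hsv=cv2.cvtColor(p,cv2.COLOR_RGB2HSV);W=pts(d,m)
    for k,(x0,y0,x1,y1) in B[n].items():
        M=np.zeros(d.shape,bool);M[y0:y1,x0:x1]=True
        M&=(hsv[...,0]>=H[k][0])&(hsv[...,0]<=H[k][1])&(hsv[...,1]>110)&(hsv[...,2]>40)
        v,u=np.nonzero(M);P=W[M&(d>0)];zt=np.percentile(P[:,2],98)
        T=P[P[:,2]>zt-.012]
        print(n,k,M.sum(),"px",u.min(),u.max(),v.min(),v.max(),"ztop",zt.round(4),"circ",circ(T).round(4),"med",np.median(P,0).round(4))
        if k=="orange": # end midpoints of the handle
            q=np.polyfit(v,u,1);C[n,k]=(np.polyval(q,v.min()),v.min());C[n,"lo"]=(np.polyval(q,v.max()),v.max());print(C[n,k],C[n,"lo"])
        else:
            c=max(cv2.findContours(M.astype(np.uint8),0,1)[0],key=cv2.contourArea);w=c[:,0]
            top=w[w[:,1]<np.percentile(w[:,1],60)]
            C[n,k]=((u.min()+u.max())/2,v.min())
for k in("orange","lo","blue","green"): print(k,tri(C["scene",k],C["side",k]).round(4))
E
python3 m.py
python3 - <<'E'
import pickle,cv2
p=pickle.load(open("d.pkl","rb"))["scene"][0]
cv2.imwrite("pics/crop.png",cv2.resize(p[170:280,220:440,::-1],None,fx=3.5,fy=3.5,interpolation=2))
E
```

```text
scene orange 292 px 270 289 205 239 ztop 0.2128 circ [ 0.6546 -0.0657  0.0066] med [ 0.6118 -0.0823  0.0035]
(np.float64(279.88072199690174), np.int64(205)) (np.float64(278.52968097792484), np.int64(239))
scene blue 102 px 350 373 211 232 ztop 0.1016 circ [0.5348 0.1273 0.0319] med [0.5526 0.125  0.0954]
scene green 546 px 290 315 185 221 ztop 0.0908 circ [ 0.4979 -0.064   0.0328] med [ 0.5103 -0.0548  0.0579]
side orange 96 px 296 302 160 179 ztop 0.2117 circ [ 0.6516 -0.063   0.0059] med [ 0.6509 -0.0591  0.1681]
(np.float64(298.05168892534215), np.int64(160)) (np.float64(299.1536061015021), np.int64(179))
side blue 63 px 308 327 225 242 ztop 0.0997 circ [0.5331 0.1301 0.0318] med [0.5241 0.1566 0.0941]
side green 151 px 331 351 191 219 ztop 0.0869 circ [ 0.4944 -0.0609  0.0325] med [ 0.4985 -0.0408  0.0556]
orange [ 0.6472 -0.0599  0.224 ]
lo [ 0.6642 -0.072   0.1113]
blue [0.531  0.1264 0.1343]
green [ 0.4962 -0.0586  0.1234]
```

View pics/crop.png

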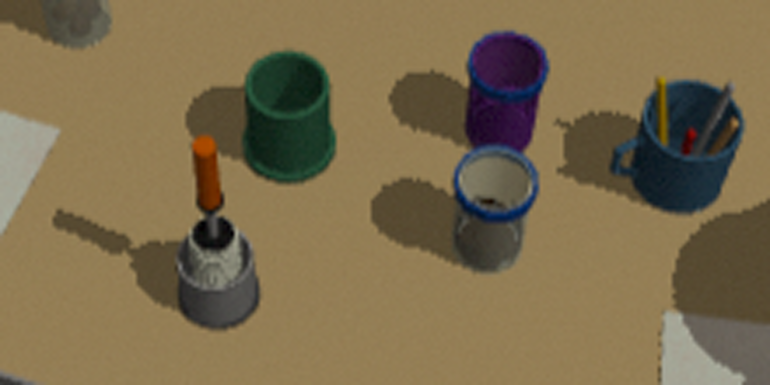

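The crop confirms the choice: orange-handled brush in the steel cup, glass jar with the blue collar (purple one behind it), plain green pot. Next I move up and over to look with the wrist camera.

>>> move_arm(
  motion="1 0.3 -0.3 -0.5 0;1 0.72 -0.72 -0.5 0;1 0.72 -0.72 -0.5 0;1 0.72 -0.72 -0.5 0;1 0.72 -0.72 -0.5 0;1 0.72 -0.72 -0.5 0;1 0.72 -0.72 -0.5 0",
)

```text
time: 0.73
position: [0.3122, -0.3906, 0.3325]
tool_rot: [0.982, 0.189, 0.001, 0.0]
ft_force: [-0.2, -0.4, -0.4]
grip_width: 0.0871
grip_force: 0.0
```

>>> move_arm(
  motion="1 0.72 -0.72 0 0;1 0.72 -0.72 0 0;1 0.72 -0.72 0 0;1 0.72 -0.72 0 0;1 0.72 -0.72 0 0;1 0.72 -0.72 0 0",
)

```text
time: 1.23
position: [0.3924, -0.2023, 0.33]
tool_rot: [0.982, 0.19, 0.0, -0.002]
ft_force: [-0.8, -1.0, 0.3]
grip_width: 0.0872
grip_force: 0.0
```

>>> move_arm(
  motion="1 0.72 -0.72 0 0;1 0.72 -0.72 0 0;1 0.72 -0.72 0 0;1 0.72 -0.72 0 0;1 0.72 -0.72 0 0;1 0.72 -0.72 0 0;1 0.72 -0.72 0 0;1 0.72 -0.72 0 0",
)

```text
time: 1.9
position: [0.4726, -0.0219, 0.33]
tool_rot: [0.982, 0.187, -0.001, 0.0]
ft_force: [-0.8, -0.3, 0.3]
grip_width: 0.087
grip_force: 0.0
```

Run:
```python
from h import *
import pickle
w=snap("wrist");pickle.dump(w,open("w1.pkl","wb"));cv2.imwrite("pics/w1.png",w[0][:,:,::-1])
print(w[2]["position"],rot(w[2])[:,2])
```

```text
[0.54243305 0.0046744  0.48393499] [-0.25193694 -0.10152796 -0.96240316]
```

View pics/w1.png

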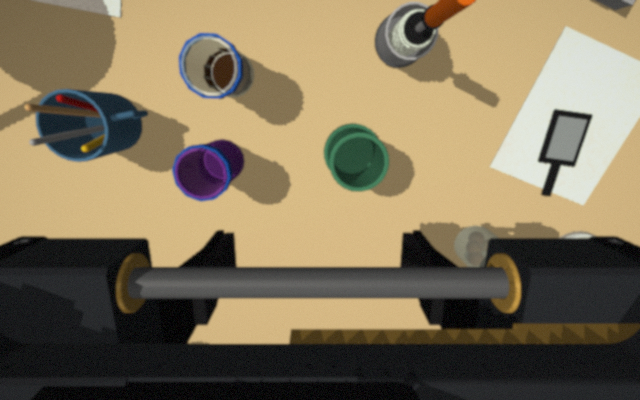

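The wrist view shows the jar rim around (211,66) with brown silt inside, the purple jar at (203,171) and the pot rim around (358,155). The brush handle runs from (425,22) to past the top edge at (460,0), in the cup at (405,35).

```bash
cat > m2.py <<'E'
from h import *
import pickle
from m import circ
p,d,m=pickle.load(open("w1.pkl","rb"));hsv=cv2.cvtColor(p,cv2.COLOR_RGB2HSV);W=pts(d,m)
for k,(x0,y0,x1,y1),(a,b),z in(("blue",(172,25,256,108),(100,128),.1),("green",(315,115,395,200),(60,95),.09)):
    M=np.zeros(d.shape,bool);M[y0:y1,x0:x1]=1
    M&=(hsv[...,0]>=a)&(hsv[...,0]<=b)&(hsv[...,1]>100)
    P=W[M&(d>0)];zt=np.percentile(P[:,2],97);T=M&(d>0)&(W[...,2]>zt-.007)
    v,u=np.nonzero(T);h=cv2.convexHull(np.stack([u,v],1).astype(np.int32));e=cv2.fitEllipse(h)
    print(k,M.sum(),zt.round(4),"depth circ",circ(W[T]).round(4),"ellipse",e,ray(m,*e[0],z).round(4))
M=(hsv[...,0]>=3)&(hsv[...,0]<=20)&(hsv[...,1]>190);M[60:]=0;M[:,:400]=0;M[:,490:]=0
P=W[M&(d>0)];print("handle",M.sum())
for z in(.14,.15,.16,.17,.18,.19):
    q=P[abs(P[:,2]-z)<.005]
    if len(q):print(z,len(q),q.mean(0).round(4))
for n in("scene","side"):
    p,d,m=pickle.load(open("d.pkl","rb"))[n];hsv=cv2.cvtColor(p,cv2.COLOR_RGB2HSV);W=pts(d,m)
    x0,y0,x1,y1=(270,205,290,240) if n=="scene" else(290,155,308,186)
    S=W[y0:y1,x0:x1].reshape(-1,3);S=S[(hsv[y0:y1,x0:x1,0].ravel()<=20)&(hsv[y0:y1,x0:x1,1].ravel()>190)&(S[:,2]>.13)&(S[:,2]<.22)]
    c=np.array(m["position"])
    for z in(.145,.16,.175,.19,.205):
        q=S[abs(S[:,2]-z)<.008]
        if len(q):
            q=q.mean(0);r=(q-c)[:2];print(n,z,(q[:2]+r/np.linalg.norm(r)*.007).round(4))
E
python3 m2.py | grep -v px
```

```text
(np.float64(279.88072199690174), np.int64(205)) (np.float64(278.52968097792484), np.int64(239))
(np.float64(298.05168892534215), np.int64(160)) (np.float64(299.1536061015021), np.int64(179))
orange [ 0.6472 -0.0599  0.224 ]
lo [ 0.6642 -0.072   0.1113]
blue [0.531  0.1264 0.1343]
green [ 0.4962 -0.0586  0.1234]
blue 446 0.0996 depth circ [0.5347 0.1262 0.0317] ellipse ((209.9425048828125, 65.38985443115234), (59.80904006958008, 67.21737670898438), 144.5329132080078) [0.5357 0.1255 0.1   ]
green 3023 0.0908 depth circ [ 0.4974 -0.0651  0.032 ] ellipse ((358.0829772949219, 160.50433349609375), (57.33431625366211, 58.36517333984375), 94.49723052978516) [ 0.4987 -0.0645  0.09  ]
handle 695
0.14 36 [ 0.6478 -0.0629  0.1424]
0.15 83 [ 0.6474 -0.0636  0.15  ]
0.16 86 [ 0.6471 -0.0632  0.16  ]
0.17 86 [ 0.6471 -0.0631  0.17  ]
0.18 97 [ 0.647  -0.0632  0.18  ]
0.19 94 [ 0.6464 -0.0638  0.1899]
scene 0.145 [ 0.6527 -0.0666]
scene 0.16 [ 0.6522 -0.0663]
scene 0.175 [ 0.6534 -0.0659]
scene 0.19 [ 0.6526 -0.0667]
scene 0.205 [ 0.6495 -0.0683]
side 0.145 [ 0.6527 -0.065 ]
side 0.16 [ 0.6525 -0.0643]
side 0.175 [ 0.6536 -0.0648]
side 0.19 [ 0.6524 -0.064 ]
side 0.205 [ 0.653  -0.0676]
```

>>> move_arm(
  motion="1 0.758 0.537 0 0;1 0.758 0.537 0 0;1 0.758 0.537 0 0;1 0.758 0.537 0 0;1 0.758 0.537 0 0;1 0.758 0.537 0 0;1 0.758 0.537 0 0;1 0.758 0.537 0 0",
)

```text
time: 2.62
position: [0.6516, -0.0666, 0.33]
tool_rot: [0.983, 0.186, -0.001, -0.0]
ft_force: [-0.1, -0.7, 0.5]
grip_width: 0.087
grip_force: 0.0
```

>>> move_arm(
  motion="1 0 0 0.2 0;1 0 0 0.4 0;1 0 0 0.6 0;1 0 0 0.7 0;1 0 0 0.77 0;1 0 0 0.77 0;1 0 0 0.77 0;1 0 0 0.77 0",
)

```text
time: 3.28
position: [0.6535, -0.0655, 0.1785]
tool_rot: [0.982, 0.187, 0.001, 0.001]
ft_force: [-0.5, 0.6, 0.3]
grip_width: 0.0869
grip_force: 0.0
```

>>> move_arm(
  motion="-1 0 0 0 0;-1 0 0 0 0;-1 0 0 0 0;-1 0 0 0 0;-1 0 0 0 0;-1 0 0 0 0;-1 0 0 0 0;-1 0 0 0 0;-1 0 0 0 0;-1 0 0 0 0;-1 0 0 0 0;-1 0 0 0 0",
  newtons=25,
)

```text
time: 4.28
position: [0.6531, -0.0652, 0.1764]
tool_rot: [0.982, 0.187, -0.0, -0.0]
ft_force: [-0.6, -0.2, -1.2]
grip_width: 0.0172
grip_force: 25.0
```

>>> move_arm(
  motion="-1 0 0 -0.03 0;-1 0 0 -0.06 0;-1 0 0 -0.1 0;-1 0 0 -0.15 0;-1 0 0 -0.25 0;-1 0 0 -0.35 0;-1 0 0 -0.45 0;-1 0 0 -0.55 0;-1 0 0 -0.65 0;-1 0 0 -0.7 0;-1 0 0 -0.7 0;-1 0 0 -0.7 0",
)

```text
time: 5.28
position: [0.6531, -0.0652, 0.3172]
tool_rot: [0.982, 0.187, 0.001, 0.0]
ft_force: [0.6, -0.2, -1.8]
grip_width: 0.0177
grip_force: 25.0
```

```bash
cat > m3.py <<'E'
from h import *
import pickle,sys
t=sys.argv[1]
o=robot.get_obs();print(o["position"],o["tool_rot"],o["ft_force"],o["time"])
D={n:snap(n) for n in("scene","side","wrist")};pickle.dump(D,open(t+".pkl","wb"))
for n in("scene","side"):
    p,d,m=D[n];hsv=cv2.cvtColor(p,cv2.COLOR_RGB2HSV);W=pts(d,m);c=np.array(m["position"])
    x,y,z=o["position"];near=np.hypot(W[...,0]-x,W[...,1]-y)<.035
    S=W[near&(d>0)&(W[...,2]<z-.015)&(W[...,2]>.11)];print(n,"lowest",np.percentile(S[:,2],1).round(4) if len(S) else None)
    for a in np.arange(.11,z-.02,.015):
        q=S[abs(S[:,2]-a)<.006]
        if len(q)>4:
            r=(q.mean(0)-c)[:2];r/=np.linalg.norm(r);s=np.array([-r[1],r[0]])
            t_=q[:,:2]@s;print(round(a,3),len(q),"lateral mid-TCP",(np.percentile(t_,[5,95]).mean()-np.array([x,y])@s).round(4),"axis",s.round(2),"width",np.ptp(t_).round(3))
import numpy as np
a,b=D["scene"][0][120:300,200:440],D["side"][0][120:300,220:460]
cv2.imwrite(f"pics/{t}.png",cv2.resize(np.hstack([a,b])[:,:,::-1],(800,300)))
E
python3 m3.py lift
```

```text
[ 0.65313498 -0.06519401  0.31719218] [9.82393545e-01 1.86822174e-01 5.67265903e-04 2.75369081e-04] [ 0.56164265 -0.22441854 -1.77209375] 5.2833
scene lowest 0.1502
0.155 19 lateral mid-TCP 0.004 axis [ 0.47 -0.88] width 0.033
0.17 37 lateral mid-TCP 0.0007 axis [ 0.47 -0.88] width 0.036
0.185 43 lateral mid-TCP 0.0005 axis [ 0.47 -0.88] width 0.038
0.2 40 lateral mid-TCP -0.0005 axis [ 0.46 -0.89] width 0.039
0.215 46 lateral mid-TCP 0.0009 axis [ 0.47 -0.88] width 0.039
0.23 134 lateral mid-TCP 0.0006 axis [ 0.47 -0.88] width 0.037
0.245 7 lateral mid-TCP 0.0012 axis [ 0.47 -0.88] width 0.005
0.26 8 lateral mid-TCP 0.0005 axis [ 0.47 -0.89] width 0.005
0.275 18 lateral mid-TCP 0.0003 axis [ 0.47 -0.89] width 0.018
0.29 22 lateral mid-TCP 0.0009 axis [ 0.47 -0.88] width 0.014
side lowest 0.1456
0.14 5 lateral mid-TCP -0.0051 axis [0.95 0.32] width 0.024
0.155 23 lateral mid-TCP -0.0056 axis [0.95 0.32] width 0.035
0.17 32 lateral mid-TCP -0.0038 axis [0.95 0.32] width 0.038
0.185 34 lateral mid-TCP -0.0035 axis [0.95 0.32] width 0.038
0.2 27 lateral mid-TCP -0.0017 axis [0.95 0.32] width 0.034
0.215 40 lateral mid-TCP -0.0011 axis [0.95 0.32] width 0.037
0.23 63 lateral mid-TCP -0.0032 axis [0.95 0.32] width 0.033
0.245 5 lateral mid-TCP -0.0021 axis [0.95 0.32] width 0.003
0.26 5 lateral mid-TCP -0.0028 axis [0.95 0.32] width 0.004
0.275 15 lateral mid-TCP -0.0028 axis [0.95 0.32] width 0.019
0.29 16 lateral mid-TCP -0.0021 axis [0.95 0.32] width 0.013
```

View pics/lift.png

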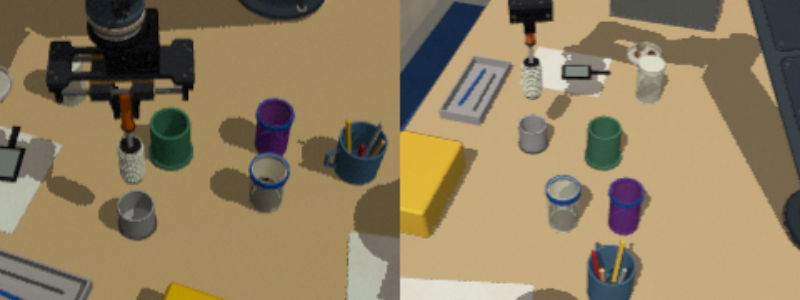

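>>> move_arm(
  motion="-1 -0.03 -0.15 0 0;-1 -0.06 -0.32 0 0;-1 -0.1 -0.5 0 0;-1 -0.12 -0.65 0 0;-1 -0.15 -0.8 0 0;-1 -0.17 -0.9 0 0;-1 -0.19 -1 0 0;-1 -0.19 -1 0 0",
)

```text
time: 6.1
position: [0.5409, 0.1101, 0.3153]
tool_rot: [0.982, 0.189, -0.002, -0.001]
ft_force: [-1.1, -0.2, -1.4]
grip_width: 0.0169
grip_force: 25.0
```

>>> move_arm(
  motion="-1 0 -0.06 0 0;-1 0 -0.11 0 0;-1 0 -0.11 0 0;-1 0 -0.11 0 0;-1 0 -0.11 0 0;-1 0 -0.11 0 0;-1 0 -0.11 0 0",
)

```text
time: 6.68
position: [0.5367, 0.1268, 0.3165]
tool_rot: [0.982, 0.186, 0.0, 0.0]
ft_force: [0.7, 0.7, -0.5]
grip_width: 0.0173
grip_force: 25.0
```

```bash
sed -i 's/(W\[...,2\]>.11)/(W[...,2]>.118)/' m3.py; python3 m3.py jar
python3 - <<'E'
from h import *
import pickle
w=pickle.load(open("jar.pkl","rb"))["wrist"][0];cv2.imwrite("pics/jar.png",w[:280,:,::-1])
E
```

```text
[0.53666242 0.12676524 0.3164723 ] [9.82477986e-01 1.86378645e-01 8.92322177e-06 8.66082127e-05] [ 0.66194455  0.69530719 -0.53543795] 6.6833
scene lowest 0.149
0.155 25 lateral mid-TCP 0.0031 axis [ 0.18 -0.98] width 0.036
0.17 41 lateral mid-TCP 0.0013 axis [ 0.18 -0.98] width 0.038
0.185 39 lateral mid-TCP -0.0002 axis [ 0.17 -0.98] width 0.037
0.2 43 lateral mid-TCP 0.0027 axis [ 0.18 -0.98] width 0.037
0.215 54 lateral mid-TCP 0.0012 axis [ 0.18 -0.98] width 0.038
0.23 121 lateral mid-TCP 0.001 axis [ 0.17 -0.98] width 0.035
0.245 8 lateral mid-TCP 0.0007 axis [ 0.17 -0.98] width 0.006
0.26 10 lateral mid-TCP 0.0007 axis [ 0.17 -0.98] width 0.008
0.275 21 lateral mid-TCP -0.0002 axis [ 0.17 -0.98] width 0.02
0.29 23 lateral mid-TCP -0.0003 axis [ 0.17 -0.98] width 0.017
side lowest 0.1468
0.155 24 lateral mid-TCP -0.0004 axis [0.96 0.26] width 0.036
0.17 38 lateral mid-TCP -0.0006 axis [0.96 0.26] width 0.036
0.185 33 lateral mid-TCP -0.0016 axis [0.97 0.26] width 0.036
0.2 40 lateral mid-TCP -0.0008 axis [0.97 0.26] width 0.038
0.215 44 lateral mid-TCP -0.0024 axis [0.97 0.26] width 0.038
0.23 89 lateral mid-TCP -0.0008 axis [0.97 0.26] width 0.035
0.245 11 lateral mid-TCP -0.0007 axis [0.97 0.26] width 0.006
0.26 11 lateral mid-TCP -0.0007 axis [0.97 0.26] width 0.006
0.275 20 lateral mid-TCP -0.0022 axis [0.97 0.26] width 0.02
0.29 18 lateral mid-TCP -0.0022 axis [0.97 0.26] width 0.014
```

View pics/jar.png

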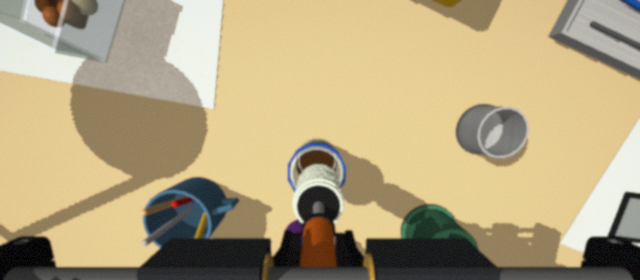

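>>> move_arm(
  motion="-1 -0.006 -0.008 0 0;-1 -0.006 -0.008 0.1 0;-1 -0.006 -0.008 0.18 0;-1 -0.006 -0.008 0.24 0;-1 -0.006 -0.008 0.3 0;-1 -0.006 -0.008 0.36 0;-1 -0.006 -0.008 0.42 0;-1 -0.006 -0.008 0.48 0;-1 -0.006 -0.008 0.54 0;-1 -0.006 -0.008 0.6 0;-1 -0.006 -0.008 0.64 0;-1 -0.006 -0.008 0.64 0",
)

```text
time: 7.83
position: [0.5334, 0.1283, 0.1869]
tool_rot: [0.982, 0.187, -0.002, -0.0]
ft_force: [0.5, -0.2, -0.6]
grip_width: 0.0178
grip_force: 25.0
```

>>> move_arm(
  motion="-1 0 0 0.015 0;-1 0 0 0.03 0;-1 0 0 0.045 0;-1 0 0 0.055 0;-1 0 0 0.06 0;-1 0 0 0.06 0",
)

```text
time: 8.33
position: [0.5351, 0.1284, 0.1774]
tool_rot: [0.982, 0.187, 0.001, 0.0]
ft_force: [-0.5, 0.6, 3.6]
grip_width: 0.0174
grip_force: 25.0
```

>>> move_arm(
  motion="-1 0 0 0.004 0;-1 0 0 0.004 0;-1 0 0 0.004 0",
)

```text
time: 8.58
position: [0.5354, 0.1284, 0.1773]
tool_rot: [0.982, 0.187, 0.001, 0.0]
ft_force: [-1.1, -0.8, 6.5]
grip_width: 0.0176
grip_force: 25.0
```

>>> move_arm(
  motion="-1 0 0 -0.06 0;-1 0 0 -0.13 0;-1 0 0 -0.2 0;-1 0 0 -0.27 0;-1 0 0 -0.34 0;-1 0 0 -0.4 0;-1 0 0 -0.4 0;-1 0 0 -0.4 0;-1 0 0 -0.4 0",
)

```text
time: 9.33
position: [0.534, 0.1284, 0.255]
tool_rot: [0.982, 0.187, -0.001, -0.0]
ft_force: [-0.5, 0.5, -0.9]
grip_width: 0.0173
grip_force: 25.0
```

>>> move_arm(
  motion="-1 0 0 0.06 0;-1 0 0 0.12 0;-1 0 0 0.18 0;-1 0 0 0.24 0;-1 0 0 0.3 0;-1 0 0 0.34 0;-1 0 0 0.37 0;-1 0 0 0.385 0;-1 0 0 0.395 0;-1 0 0 0.4 0;-1 0 0 0.4 0;-1 0 0 0.4 0",
)

```text
time: 10.33
position: [0.5348, 0.1285, 0.1774]
tool_rot: [0.982, 0.187, 0.0, 0.0]
ft_force: [-2.0, 0.5, 6.2]
grip_width: 0.0178
grip_force: 25.0
```

Two strokes have reached the floor, with about 6 N of contact force. Now the third, then out of the jar.

>>> move_arm(
  motion="-1 0 0 -0.06 0;-1 0 0 -0.13 0;-1 0 0 -0.2 0;-1 0 0 -0.27 0;-1 0 0 -0.34 0;-1 0 0 -0.4 0;-1 0 0 -0.4 0;-1 0 0 -0.4 0;-1 0 0 -0.4 0",
)

```text
time: 11.08
position: [0.5341, 0.1284, 0.2552]
tool_rot: [0.982, 0.187, -0.0, -0.0]
ft_force: [0.1, -0.8, -1.2]
grip_width: 0.0175
grip_force: 25.0
```

>>> move_arm(
  motion="-1 0 0 0.06 0;-1 0 0 0.12 0;-1 0 0 0.18 0;-1 0 0 0.24 0;-1 0 0 0.3 0;-1 0 0 0.34 0;-1 0 0 0.37 0;-1 0 0 0.385 0;-1 0 0 0.395 0;-1 0 0 0.4 0;-1 0 0 0.4 0;-1 0 0 0.4 0",
)

```text
time: 12.08
position: [0.5348, 0.1285, 0.1774]
tool_rot: [0.982, 0.187, 0.0, 0.0]
ft_force: [-2.4, 0.0, 7.1]
grip_width: 0.0172
grip_force: 25.0
```

>>> move_arm(
  motion="-1 0 0 -0.06 0;-1 0 0 -0.13 0;-1 0 0 -0.2 0;-1 0 0 -0.27 0;-1 0 0 -0.34 0;-1 0 0 -0.41 0;-1 0 0 -0.48 0;-1 0 0 -0.55 0;-1 0 0 -0.62 0;-1 0 0 -0.7 0;-1 0 0 -0.7 0;-1 0 0 -0.7 0",
)

```text
time: 13.08
position: [0.5351, 0.1284, 0.3166]
tool_rot: [0.982, 0.187, 0.001, 0.0]
ft_force: [-0.5, 0.0, -1.4]
grip_width: 0.0172
grip_force: 25.0
```

>>> move_arm(
  motion="-1 -0.07 0.12 0 0;-1 -0.16 0.25 0 0;-1 -0.25 0.4 0 0;-1 -0.34 0.54 0 0;-1 -0.42 0.66 0 0;-1 -0.48 0.75 0 0;-1 -0.53 0.823 0 0;-1 -0.53 0.823 0 0;-1 -0.53 0.823 0 0;-1 -0.53 0.823 0 0;-1 -0.53 0.823 0 0",
)

```text
time: 14.0
position: [0.4963, -0.0626, 0.3152]
tool_rot: [0.982, 0.187, -0.0, -0.0]
ft_force: [0.4, 0.1, -1.9]
grip_width: 0.0173
grip_force: 25.0
```

```bash
python3 m3.py pot | egrep "\[|lowest|^0.1[5-9]|^0.2 "
python3 - <<'E'
from h import *
import pickle
w=pickle.load(open("pot.pkl","rb"));cv2.imwrite("pics/pot.png",np.vstack([w["wrist"][0][:280],np.hstack([w["scene"][0][100:300,180:500],w["side"][0][100:300,200:520]])])[:,:,::-1])
E
```

```text
[ 0.49627378 -0.06260967  0.31524102] [ 9.82296520e-01  1.87331717e-01 -3.67266482e-04 -4.88705971e-04] [ 0.39607342  0.12747198 -1.92656724] 14.0
scene lowest 0.1456
0.14 6 lateral mid-TCP -0.0007 axis [ 0.38 -0.92] width 0.02
0.155 27 lateral mid-TCP 0.0004 axis [ 0.38 -0.92] width 0.036
0.17 36 lateral mid-TCP 0.001 axis [ 0.38 -0.92] width 0.036
0.185 36 lateral mid-TCP -0.0006 axis [ 0.38 -0.92] width 0.036
0.2 36 lateral mid-TCP -0.0006 axis [ 0.38 -0.92] width 0.036
0.215 55 lateral mid-TCP 0.0012 axis [ 0.38 -0.92] width 0.038
0.23 99 lateral mid-TCP 0.0008 axis [ 0.38 -0.92] width 0.035
0.245 8 lateral mid-TCP 0.0004 axis [ 0.38 -0.92] width 0.005
0.26 8 lateral mid-TCP 0.0002 axis [ 0.38 -0.92] width 0.005
0.275 23 lateral mid-TCP 0.001 axis [ 0.38 -0.92] width 0.018
0.29 23 lateral mid-TCP -0.0007 axis [ 0.38 -0.92] width 0.016
side lowest 0.1471
0.155 22 lateral mid-TCP -0.0001 axis [0.99 0.17] width 0.034
0.17 35 lateral mid-TCP 0.0 axis [0.99 0.17] width 0.037
0.185 33 lateral mid-TCP -0.0028 axis [0.99 0.17] width 0.036
0.2 34 lateral mid-TCP -0.0033 axis [0.99 0.17] width 0.036
0.215 44 lateral mid-TCP -0.0019 axis [0.99 0.17] width 0.037
0.23 65 lateral mid-TCP -0.0017 axis [0.99 0.17] width 0.036
0.245 7 lateral mid-TCP -0.0021 axis [0.99 0.17] width 0.007
0.26 10 lateral mid-TCP -0.0014 axis [0.99 0.17] width 0.007
0.275 15 lateral mid-TCP -0.0022 axis [0.99 0.17] width 0.016
0.29 20 lateral mid-TCP -0.0015 axis [0.99 0.17] width 0.016
```

View pics/pot.png

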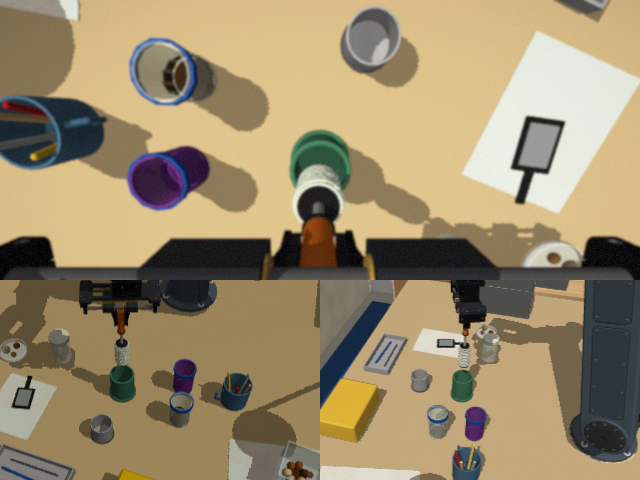

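The picture shows the brush head directly over the green pot (rim around (320,165)). The jar at (165,72) and the cup at (372,40) are both upright. Lowering now.

>>> move_arm(
  motion="-1 0 0 0.06 0;-1 0 0 0.13 0;-1 0 0 0.2 0;-1 0 0 0.27 0;-1 0 0 0.34 0;-1 0 0 0.4 0;-1 0 0 0.46 0;-1 0 0 0.52 0;-1 0 0 0.57 0;-1 0 0 0.61 0;-1 0 0 0.64 0;-1 0 0 0.64 0",
)

```text
time: 15.15
position: [0.4959, -0.0631, 0.1867]
tool_rot: [0.982, 0.187, -0.001, -0.001]
ft_force: [0.1, 0.1, -1.0]
grip_width: 0.0176
grip_force: 25.0
```

>>> move_arm(
  motion="-1 0 0 0.01 0;-1 0 0 0.02 0;-1 0 0 0.03 0;-1 0 0 0.035 0;-1 0 0 0.04 0;-1 0 0 0.045 0;-1 0 0 0.045 0;-1 0 0 0.045 0",
)

```text
time: 15.82
position: [0.4968, -0.0638, 0.1794]
tool_rot: [0.982, 0.187, 0.0, 0.0]
ft_force: [-0.5, 0.1, 4.8]
grip_width: 0.0172
grip_force: 25.0
```

On the pot's floor, with light contact. I open the fingers, then retreat straight up.

>>> move_arm(
  motion="-0.4 0 0 0 0;-0.3 0 0 0 0;-0.2 0 0 0 0;0 0 0 0 0;0.2 0 0 0 0;0.4 0 0 0 0;0.6 0 0 0 0;0.6 0 0 0 0;0.6 0 0 0 0;0.6 0 0 0 0",
)

```text
time: 16.65
position: [0.4964, -0.0636, 0.1787]
tool_rot: [0.982, 0.187, -0.0, 0.0]
ft_force: [-0.2, 0.5, -1.1]
grip_width: 0.0679
grip_force: 0.0
```

>>> move_arm(
  motion="0.6 0 0 -0.06 0;0.6 0 0 -0.15 0;0.6 0 0 -0.3 0;0.6 0 0 -0.45 0;0.6 0 0 -0.6 0;0.6 0 0 -0.75 0;0.6 0 0 -0.75 0;0.6 0 0 -0.75 0",
)

```text
time: 17.32
position: [0.4973, -0.0639, 0.3306]
tool_rot: [0.982, 0.187, 0.002, 0.001]
ft_force: [-0.2, -0.2, 0.4]
grip_width: 0.0695
grip_force: 0.0
```

Run:
```python
from h import *
a,b,w=snap("scene")[0],snap("side")[0],snap("wrist")[0]
cv2.imwrite("pics/end.png",np.vstack([w[:280],np.hstack([a[100:300,180:500],b[100:300,200:520]])])[:,:,::-1])
```

```text
(no output)
```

View pics/end.png

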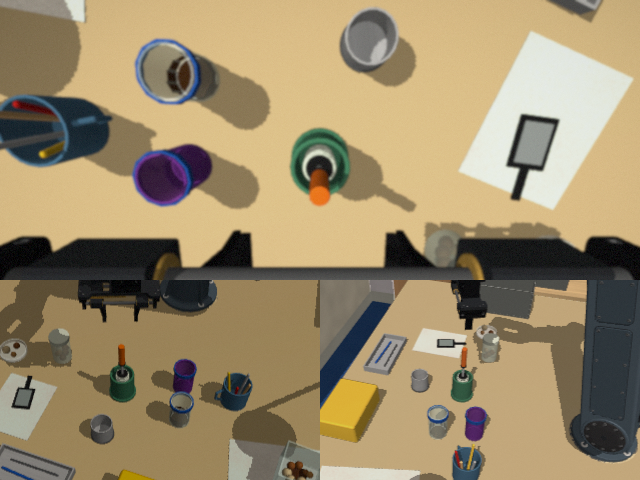

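The brush stands upright in the green pot (handle top at (320,195)), the gripper is clear of it, and the jar and cup are upright and unmoved.

```bash
python3 -c "
from rig import robot
print(robot.hand_in())"
```

```text
the job is handed in; nothing more can be done
None
```

I scrubbed the jar with three gentle strokes to its floor and left the brush standing in the green pot; jar, pot and rinse cup are upright, no other object was touched, and I handed the job in at about 17.5 s.

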